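Put the spirit level away in its case and lock it

ROBOT

A 6-joint arm with a two-finger parallel gripper is mounted at the origin on the work surface. World frame = base frame: x ahead of the robot, y to its left, z up, the work surface at z = 0. Lengths are in m, angles in rad, forces in N, time in s.
With the tool pointing down it reaches from about 0.375 to 0.975 m from the base axis. Payload 3.8 kg.
Tool frame: the origin (TCP) lies on the centre line of the jaws, within the pads' length; the fingertips stand 25 mm ahead of it and the grasp point (between the pads) lies 6 mm ahead of it; y points along the fingers, z is the direction in which the jaws open and shut, and the axes are right-handed (so a half turn about y gives the same grasp; the last joint's range is limited). The gripper opens to 85 mm and grips with 20 to 120 N. Pads are 22 mm wide; open, the fingers measure 114 mm over their backs; the gripper's body (76 mm by 85 mm) begins 54 mm behind the grasp point. The pads swing forward as they close: fully open they stand 13 mm farther back than shut.
Start: joints at [-1.142, 0.264, 1.604, -0, 1.274, -0.037], TCP at [0.303, -0.603, 0.256] pointing down, gripper open.
Joint ranges: [-2.63, 2.63], [-0.94, 2.18], [0.31, 2.57], [-1.31, 4.45], [0, 2.66], [-2.55, 2.55]. Speed limits (rad/s): [2.57, 2.57, 3.14, 3.14, 3.14, 3.14].

INTERFACE

Orientations are given as a rotation vector (axis times angle).
In Python, from workcell import bot gives the robot as it stands.
- The arm moves only by the shell command python3 -m jog 'ROWS' [FORCE]. ROWS is JSON, a list of rows, each a list of 5 numbers: the shift along the world's x, y, z in mm, then the turn about the world's z in degrees, then the finger opening in mm, from 0 to 85.4. A call has exactly 10 rows; each row is the pose to reach, as a shift and turn from the pose commanded when the call began; what a row does not reach only later rows make up. A row lasts 1/8 s, in which the tool goes at most 62.5 mm and 10.7 degrees, less where a joint would pass 70% of its speed; a pose out of reach is approached as far as the arm can. A call with a gripper value outside its range is refused whole. The fingers move at their own pace and stop on an object; FORCE is the grip in N (left out, the last holds). Time passes only in rows, so rows that repeat a pose let the fingers close, or fill a call up. It gives the time, the measured TCP pose, the force and the opening at its end, in the units of the state.
- bot.read_state(): the state, without advancing time (a new reading comes with each control period).
- bot.read_camera(name): name is "scene" or "top"; returns a dict with "pixels" (420x560x3 uint8, red, green, blue), "fx", "fy", "cx", "cy" (pixels), "R" (3x3) and "t" (3): a world point X has camera coordinates R X + t. Camera axes: x right, y down, z forward; pixel columns grow to the right and rows downward; lengths in m; the calibration is good to about 2 mm. A picture is of the moment at which its call begins. There is no depth.
- bot.finish_job(): hands the job in, once; it reports no verdict.
The state is a dict: "time": time; "q": joint angles; "joint_vel": joint speeds; "joint_torque": joint torques, N m; "tool_pos": TCP position; "tcp_rot": TCP orientation; "wrist_force": force on the tool from outside, world axes, zero at the start; "torque": the same for the moment, N m; "width": opening from 0.0 (shut) to 1.0 (fully open).
Only numpy, scipy, OpenCV 4.12 (cv2) and the standard library are available. Lean on these libraries where they do the work, as an engineer would, in place of code of your own. Each camera call takes 0.05 s, during which the arm holds its last target.

TASK

Draw the spirit level out from under the welded frame by its free end and let go of it on the bench, clear of the frame. Then take it again by its middle and lay it upright, as it stands now, down in the long pocket of the open case, lower the lid gently all the way closed without slamming it, and only then swing the keeper bar across the lid fully home into its clip. Leave the other tools on the bench where they are.

Things in the scene. Friction and masses are not known exactly. Their poses are not given: they have to be found in the camera images.
- level: aluminium spirit level with black end caps, a plain bar 160 long, 24 wide, 42 tall, 0.26 kg, standing on its 24 mm wide underside on the bench with just under half of its length projecting from under the frame. Origin at the centre of the underside; x along its length (both ends alike), z up. In the pocket it stands the same way up, its length along the case's y.
- frame: fixed dark steel weldment, a low bridge: deck plate 120 (x) by 130 (y), underside at height 62, top at 70, on two 8 mm side plates at x = +-56; two rounded lugs with holes stand on the deck to height 148, at x = +-35, y from -63 to -7. Open at both y ends. Origin on the bench under the centre of the deck. The level sticks out at its +y end, roughly along y.
- case: fixed grey instrument case, 130 (x) by 210 (y), rim at height 55, black rigid liner with top at 52. Origin on the bench under its centre; front faces -x, hinge along the +x rim. A steel lug for the keeper stands at its +y end. The level in place has its origin at (-10, 0, 6) in this frame.
- pocket (a point): middle of the pocket's floor, at (-10, 0, 6) in the case frame. The pocket is 38 wide (case x from -29 to +9) and 172 long (y from -86 to +86), down to the floor at height 6. In its middle (y from -32 to +32) a finger bay widens it to case x from -60 to +38, equally deep.
- lid (a joint): lid angle in rad: 0 closed, flat on the rim; grows as it opens up and back; 1.57 upright, stop at 2.0. Its stiff friction hinge holds it where it is left; 3 to 6 N at the free edge moves it. The lid is a flat plate 130 by 210, 10 thick, top at height 65 when closed, with a small thumb tab (50 wide, projecting 14) at the middle of the free edge.
- clip (a point): small steel clip on the lid's top that receives the keeper, open to the front, rises 22 above the lid, 24 long; this point is its middle on the lid's top face, at (3, 60, 65) in the case frame with the lid closed
- lid_hinge (a point): middle of the lid's hinge line, at (65, 0, 55) in the case frame; the line runs along the case's y
- lid_edge (a point): middle of the lid's free edge on its outer (top when closed) face, 130 from the hinge line
- keeper (a joint): keeper bar angle in rad: 0 fully home, lying over the lid along the case's y, in the clip; grows as it swings level out towards the case's front (-x); 1.57 points straight to the front; stop at 2.0. It stays where it is left; about 2 N at the knob moves it.
- keeper_hinge (a point): foot of the keeper's upright pivot axis, at (-10, 125, 67) in the case frame. The steel bar is 18 wide, from height 68 to 75, reaching 100 from the pivot
- keeper_knob (a point): top centre of the upright round knob on the keeper bar, 18 diameter, top at height 109, standing 34 above the bar, 90 from the pivot
- wrench: loose steel wrench lying on the bench, to be left alone; origin underneath it
- hammer: loose hammer lying on the bench, to be left alone; origin underneath it
- spray: loose upright bottle, 66 diameter, 170 tall, yellow cap, to be left alone; origin under its centre
- discs: loose stack of grinding discs, 115 diameter, 18 high, to be left alone; origin under its centre
- square: loose dark steel magnetic square, about 100 by 100, 20 high, to be left alone; origin underneath it
- brush: loose wire brush with a wooden handle lying on the bench, to be left alone; origin underneath it
- rodtin: loose upright steel rod tin, 64 diameter, 160 tall, to be left alone; origin under its centre
Not all that is in view belongs to the job. Leave any purple look-alike of the level alone.

How it is judged:
On the way, in this order (a step that is already met when the one before it is completed fails the run):
1. the level stands on the bench, let go, its middle at least 115 mm from the frame's centre (horizontal distance between level and frame above 0.115 m and height (world z) of level below 0.008 m and angle between level's own z axis and vertical below 0.1 rad and contact force between the fingers and level below 0.3 N), for 0.2 s.
2. the level is lifted at least 40 mm, held within 40 mm of its middle (height (world z) of level above 0.04 m and x of the grasp point in the frame of level between -0.04 and 0.04 m and contact force between the fingers and level above 1 N), for 0.1 s.
3. the level stands in the pocket, on its floor, let go (x of level in the frame of case between -0.021 and 0.001 m and y of level in the frame of case between -0.012 and 0.012 m and z of level in the frame of case below 0.012 m and angle between the x axis of level and the y axis of case, either way round below 0.12 rad and angle between level's own z axis and vertical below 0.1 rad and contact force between the fingers and level below 0.3 N), for 0.2 s.
4. the lid is closed (below 0.04 rad) (value of joint lid below 0.04 rad), for 0.2 s.
5. the keeper bar is home in its clip (below 0.08 rad) (value of joint keeper below 0.08 rad), for 0.2 s.
At the end, for the whole second after the job is handed in: The level stands upright and at rest on the floor of the case's pocket (origin within 11 mm across and 12 mm along of its place, 12 mm or less above the bench, within 0.12 rad of the case's y, tilted under 0.1 rad), the lid is closed (below 0.04 rad) and the keeper bar is home (below 0.08 rad) (x of level in the frame of case between -0.021 and 0.001 m and y of level in the frame of case between -0.012 and 0.012 m and z of level in the frame of case below 0.012 m and angle between the x axis of level and the y axis of case, either way round below 0.12 rad and angle between level's own z axis and vertical below 0.1 rad and value of joint lid below 0.04 rad and value of joint keeper below 0.08 rad and linear speed of level below 0.02 m/s); the robot touches nothing.
It fails at once if the lid is slammed (closing faster than 3 rad/s) (velocity of joint lid below -3 rad/s).
It fails at once if the keeper bar is swung over the case (below 0.6 rad) while the lid is not closed (above 0.15 rad) (value of joint keeper below 0.6 rad and value of joint lid above 0.15 rad).
It fails at once if another tool on the bench is moved by more than 30 mm (distance of any of wrench, hammer, spray, discs, square, rodtin, brush from where it was at the start of the episode above 0.03 m).
It also fails if it takes over 72 s, if anything falls off the work surface, if the arm or the gripper's body presses on something with over 40 N, if the wrist force passes 120 N, or if a joint passes its speed limit or range.

## Working session

There is one attempt and no reset: what is moved stays moved. The work goes in short steps, Python scripts to look and compute and a shell command to move; the robot and the scene stay as the last step left them, time stands still between calls to the robot, and variables do not carry over. Pictures are saved under pics/ and viewed, and the job is handed in when it is done.

```bash
ls; mkdir -p pics
cat > h.py <<'E'
import numpy as np,cv2
from workcell import bot
def snap(n,tag):
    c=bot.read_camera(n); cv2.imwrite(f'pics/{tag}.png',c['pixels'][:,:,::-1]); 
    np.savez(f'pics/{tag}.npz',**{k:np.array(v) for k,v in c.items()}); return c
def load(tag): return dict(np.load(f'pics/{tag}.npz'))
def ray(c,u,v):
    R=np.array(c['R']);t=np.array(c['t'])
    d=R.T@np.array([(u-c['cx'])/c['fx'],(v-c['cy'])/c['fy'],1.]); return -R.T@t,d
def onz(c,u,v,z):
    o,d=ray(c,u,v); return (o+d*(z-o[2])/d[2])[:2]
def proj(c,X):
    p=np.array(c['R'])@np.array(X)+np.array(c['t']); return c['fx']*p[0]/p[2]+c['cx'],c['fy']*p[1]/p[2]+c['cy']
E
python3 - <<'E'
from h import *
for n in('scene','top'):
    c=snap(n,n+'0'); o,d=ray(c,280,210); print(n,o,d,c['fx'])
print(bot.read_state())
E
```

```text
pics
scene [ 1.14974574 -0.41871464  1.15005544] [-0.51141377  0.27895082 -0.81345048] 479.06833947794416
top [ 0.44353656 -0.02768111  1.44201634] [ 0.08765183  0.01279567 -0.99610915] 445.5985911251139
{'time': 0.1, 'q': array([-1.14187229e+00,  2.64691456e-01,  1.60522349e+00,  1.84756612e-05,
        1.27370727e+00, -3.68906721e-02]), 'joint_vel': array([-0.00014845, -0.00092456, -0.00247745,  0.00095242, -0.00054495,
       -0.00067365]), 'joint_torque': array([ 7.96000204e-04, -5.16706860e+01, -3.68589163e+01,  2.84287768e-05,
        6.28209280e-03, -2.03627941e-07]), 'tool_pos': array([ 0.3029347 , -0.60252892,  0.25508481]), 'tcp_rot': array([-0.46586483,  1.96434381, -1.96032207]), 'wrist_force': array([-0.15341395, -0.1559119 ,  0.15338029]), 'torque': array([0.06927846, 0.01467033, 0.01239856]), 'width': 1.0022687979847031}
```

View pics/scene0.png

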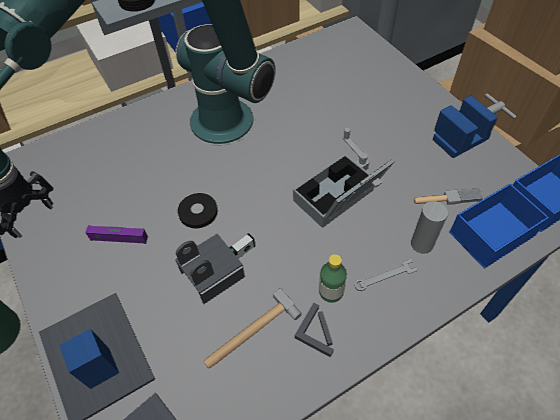

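View pics/top0.png

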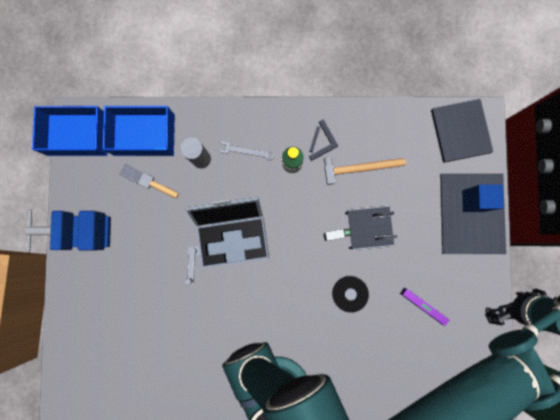

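Run:
```python
from h import *
from scipy.spatial.transform import Rotation as R
s=bot.read_state(); print(R.from_rotvec(s['tcp_rot']).as_matrix().round(3))
```

```text
[[-0.893 -0.001  0.449]
 [-0.449  0.002 -0.893]
 [-0.    -1.    -0.002]]
```

Run:
```python
from h import *
a=cv2.imread('pics/top0.png')
cv2.imwrite('pics/z1.png',cv2.resize(a[190:290,180:280],None,fx=6,fy=6,interpolation=cv2.INTER_CUBIC))
cv2.imwrite('pics/z2.png',cv2.resize(a[190:260,310:410],None,fx=7,fy=7,interpolation=cv2.INTER_CUBIC))
a=cv2.imread('pics/scene0.png')
cv2.imwrite('pics/z3.png',cv2.resize(a[120:230,285:405],None,fx=6,fy=5.4,interpolation=cv2.INTER_CUBIC))
cv2.imwrite('pics/z4.png',cv2.resize(a[215:305,165:265],None,fx=6,fy=6,interpolation=cv2.INTER_CUBIC))
```

```text
(no output)
```

View pics/z1.png

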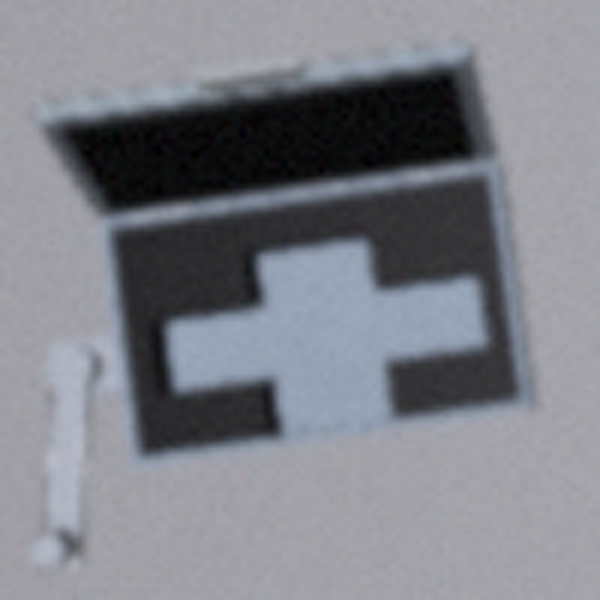

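View pics/z2.png

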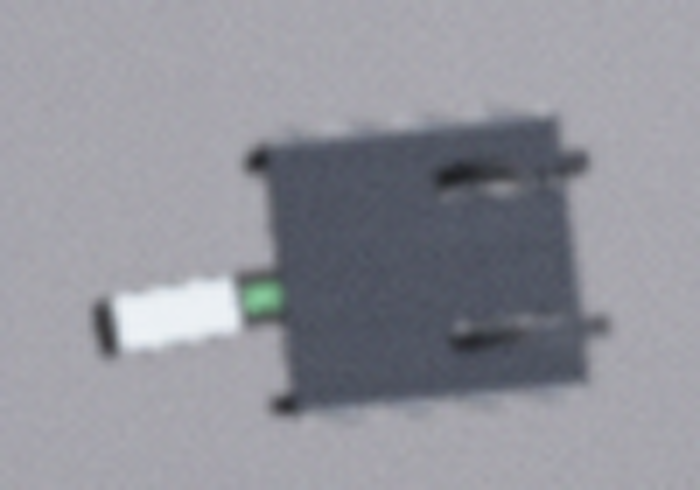

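View pics/z3.png

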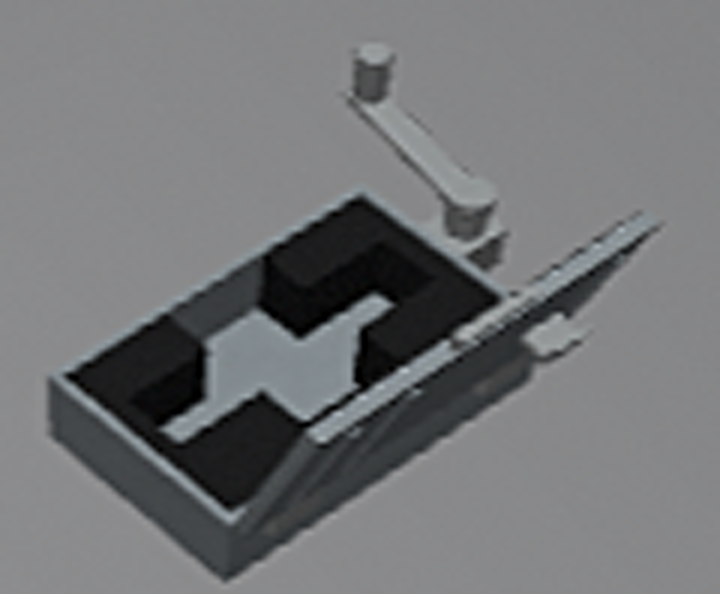

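View pics/z4.png

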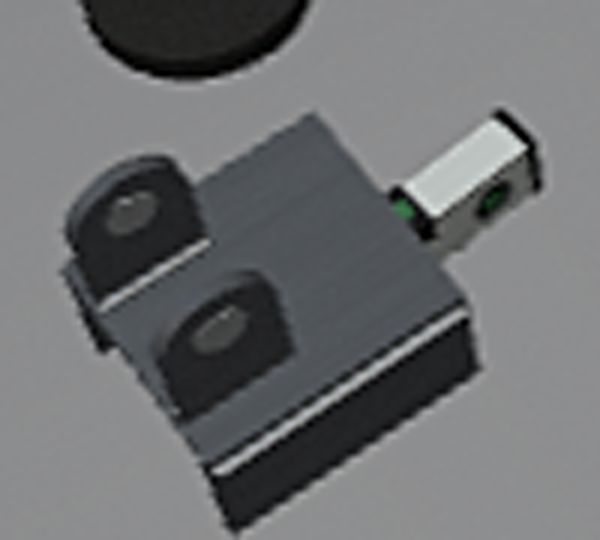

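Run:
```python
from h import *
np.set_printoptions(precision=4,suppress=True)
t=load('top0'); s=load('scene0')
z1=lambda x,y,z:onz(t,180+(x+.5)/6-.5,190+(y+.5)/6-.5,z)
z2=lambda x,y,z:onz(t,310+(x+.5)/7-.5,190+(y+.5)/7-.5,z)
z3=lambda x,y,z:onz(s,285+(x+.5)/6-.5,120+(y+.5)/5.4-.5,z)
z4=lambda x,y,z:onz(s,165+(x+.5)/6-.5,215+(y+.5)/6-.5,z)
# case
C=dict(FL=z1(140,457,.055),FR=z1(533,407,.055),BR=z1(497,165,.055),BL=z1(105,217,.055))
for k,v in C.items(): print(k,v)
print('ctr top',np.mean(list(C.values()),axis=0))
for f,b in(('FL','BL'),('FR','BR')): d=C[b]-C[f];print(np.linalg.norm(d),np.degrees(np.arctan2(d[1],d[0])))
for r,l in(('FR','FL'),('BR','BL')): d=C[l]-C[r];print(np.linalg.norm(d),np.degrees(np.arctan2(-d[0],d[1])))
S=[z3(50,378,.055),z3(237,520,.055),z3(505,297,.055),z3(362,193,.055)]
print('scene case',S,np.mean(S,axis=0))
print('floor corners top',z1(165,320,.006),z1(174,393,.006),z1(490,346,.006),z1(477,277,.006))
print('knob',z1(47,551,.109),z3(374,52,.109),'pivot',z1(75,360,.075),z3(472,190,.085))
# level top z .042
L=[z2(95,303,.042),z2(103,356,.042)]
print('end',L,np.mean(L,axis=0), 'edges',z2(120,295,.042),z2(238,279,.042),z2(120,352,.042),z2(238,332,.042))
L=[z4(500,110,.042),z4(540,152,.042)]; print('scene end',L,np.mean(L,axis=0),z4(390,190,.042),z4(435,235,.042))
F=[z2(268,150,.07),z2(555,118,.07),z2(590,378,.07),z2(295,405,.07)]
print('frame',F,np.mean(F,axis=0))
F=[z4(312,112,.07),z4(470,305,.07),z4(205,470,.07)]
print('frame sc',F)
```

```text
FL [0.392  0.2288]
FR [0.418  0.0258]
BR [0.5434 0.045 ]
BL [0.5161 0.249 ]
ctr top [0.4673 0.1372]
0.12573619167353542 9.226157448737986
0.1267876661359375 8.714808971512953
0.20469865333218618 7.318093251920298
0.2057975654160357 7.61975580207243
scene case [array([0.4191, 0.026 ]), array([0.5443, 0.0501]), array([0.4917, 0.2452]), array([0.3919, 0.23  ])] [0.4618 0.1378]
floor corners top [0.4633 0.2256] [0.4243 0.2202] [0.4496 0.0509] [0.4866 0.058 ]
knob [0.3476 0.2643] [0.3465 0.2646] pivot [0.4419 0.2592] [0.44   0.2594]
end [array([ 0.4948, -0.1452]), array([ 0.4711, -0.1487])] [ 0.483  -0.1469] edges [ 0.4984 -0.1564] [ 0.5056 -0.2093] [ 0.4729 -0.1563] [ 0.4819 -0.2091]
scene end [array([ 0.4722, -0.1534]), array([ 0.5018, -0.1491])] [ 0.487  -0.1512] [ 0.4832 -0.2161] [ 0.5148 -0.21  ]
frame [array([ 0.5613, -0.2194]), array([ 0.5755, -0.3459]), array([ 0.4612, -0.3591]), array([ 0.4492, -0.2301])] [ 0.5118 -0.2886]
frame sc [array([ 0.4452, -0.2317]), array([ 0.5694, -0.219 ]), array([ 0.5789, -0.3486])]
```

```bash
python3 -m jog '[[20,48,0,8,60],[40,96,0,16,60],[60,144,0,24,60],[82,192,0,32,60],[103,240,0,40,60],[124,288,0,48,60],[144,336,-10,56,60],[165,384,-20,64,60],[185,431,-40,72,60],[185,431,-56,72,60]]' 40
python3 - <<'E'
from h import *
from scipy.spatial.transform import Rotation as R
s=bot.read_state(); print(s['tool_pos'],R.from_rotvec(s['tcp_rot']).as_matrix()[:,2],s['width'],s['q'])
snap('scene','s1')
a=cv2.imread('pics/s1.png')
cv2.imwrite('pics/s1z.png',cv2.resize(a[140:310,150:310],None,fx=3.5,fy=3.5,interpolation=cv2.INTER_CUBIC))
E
```

```text
time: 1.35
tool_pos: [0.4886, -0.169, 0.1991]
tcp_rot: [-1.279, 1.094, -1.092]
wrist_force: [-0.2, -0.8, -0.1]
width: 0.7
[ 0.48860216 -0.16900606  0.19913487] [ 9.87736961e-01  1.56126061e-01 -5.91261802e-04] 0.7004467349348391 [-3.81640919e-01  9.46877523e-03  2.00036794e+00  7.86978397e-04
  1.13287043e+00 -5.38742113e-01]
```

View pics/s1z.png

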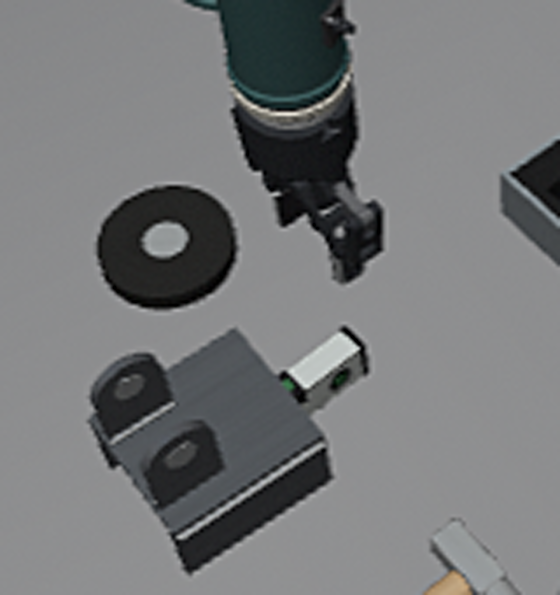

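```bash
python3 -m jog '[[0,0,-25,0,50],[0,0,-55,0,50],[0,0,-85,0,50],[0,0,-115,0,50],[0,0,-135,0,50],[0,0,-148,0,50],[0,0,-155,0,50],[0,0,-159,0,50],[0,0,-159,0,50],[0,0,-159,0,50]]' 40;  python3 - <<'E'
from h import *
for n in('scene','top'):snap(n,n+'2')
a=cv2.imread('pics/scene2.png')[160:310,150:310]
b=cv2.imread('pics/top2.png')[190:310,290:410]
cv2.imwrite('pics/2z.png',np.hstack([cv2.resize(a,(400,400)),cv2.resize(b,(400,400))]))
E
```

```text
time: 2.65
tool_pos: [0.4887, -0.1723, 0.042]
tcp_rot: [-1.277, 1.096, -1.098]
wrist_force: [-0.0, -0.1, 0.4]
width: 0.583
```

View pics/2z.png

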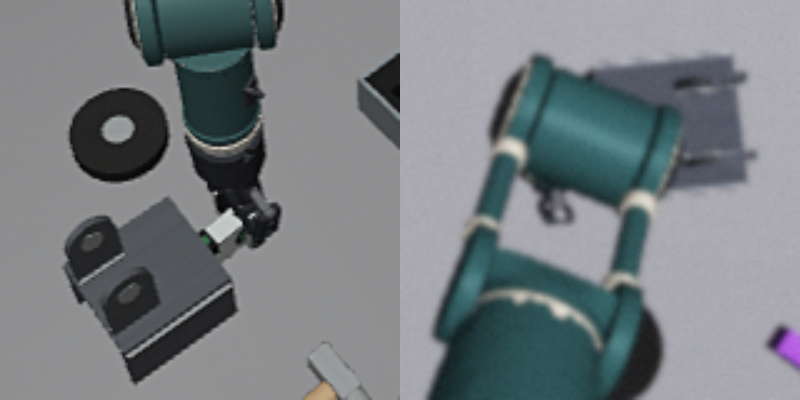

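```bash
python3 -m jog '[[0,0,0,0,20],[0,0,0,0,15],[0,0,0,0,10],[0,0,0,0,10],[0,0,0,0,10],[0,0,0,0,10],[0,0,0,0,10],[0,0,0,0,10],[0,0,0,0,10],[0,0,0,0,10]]' 40
```

```text
time: 4.0
tool_pos: [0.4887, -0.1722, 0.0417]
tcp_rot: [-1.277, 1.096, -1.097]
wrist_force: [0.9, 0.8, 5.9]
width: 0.273
```

```bash
python3 -m jog '[[-1,8,0,0,10],[-3,20,0,0,10],[-6,36,0,0,10],[-8,52,0,0,10],[-11,70,0,0,10],[-14,88,0,0,10],[-17,106,0,0,10],[-19,120,0,0,10],[-21,130,0,0,10],[-21,130,0,0,10]]' 40
python3 - <<'E'
from h import *
for n in('scene','top'):snap(n,n+'3')
a=cv2.imread('pics/scene3.png')[160:310,150:310]
b=cv2.imread('pics/top3.png')[190:310,290:410]
cv2.imwrite('pics/3z.png',np.hstack([cv2.resize(a,(400,400)),cv2.resize(b,(400,400))]))
E
```

```text
time: 5.25
tool_pos: [0.4669, -0.0402, 0.0417]
tcp_rot: [-1.276, 1.096, -1.096]
wrist_force: [0.6, 2.4, 7.9]
width: 0.271
```

View pics/3z.png

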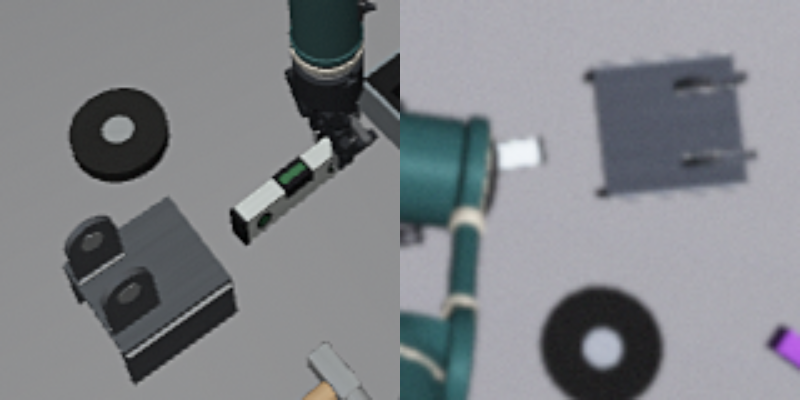

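```bash
python3 -m jog '[[0,0,0,0,30],[0,0,0,0,40],[0,0,0,0,50],[0,0,0,0,50],[0,0,0,0,50],[0,0,0,0,50],[0,0,20,0,50],[0,0,60,0,50],[0,0,110,0,50],[0,0,158,0,50]]' 40;python3 -m jog '[[-50,50,0,0,50],[-70,100,0,0,50],[-70,150,0,0,50],[-70,200,0,0,50],[-70,250,0,0,50],[-70,250,0,0,50],[-70,250,0,0,50],[-70,250,0,0,50],[-70,250,0,0,50],[-70,250,0,0,50]]' 40
python3 - <<'E'
from h import *
for n in('scene','top'):snap(n,n+'4')
a=cv2.imread('pics/scene4.png')[160:310,150:310]
b=cv2.imread('pics/top4.png')[190:310,290:410]
a=cv2.imread('pics/scene4.png')[170:270,210:310]
b=cv2.imread('pics/top4.png')[190:260,270:340]
cv2.imwrite('pics/4z.png',np.hstack([cv2.resize(a,(400,400),interpolation=2),cv2.resize(b,(400,400),interpolation=2)]))
E
```

```text
time: 6.6
tool_pos: [0.4669, -0.0421, 0.2007]
tcp_rot: [-1.277, 1.097, -1.097]
wrist_force: [2.0, -0.2, 0.8]
width: 0.586
time: 7.85
tool_pos: [0.3974, 0.2072, 0.1993]
tcp_rot: [-1.276, 1.098, -1.098]
wrist_force: [0.4, 0.3, 0.5]
width: 0.581
```

View pics/4z.png

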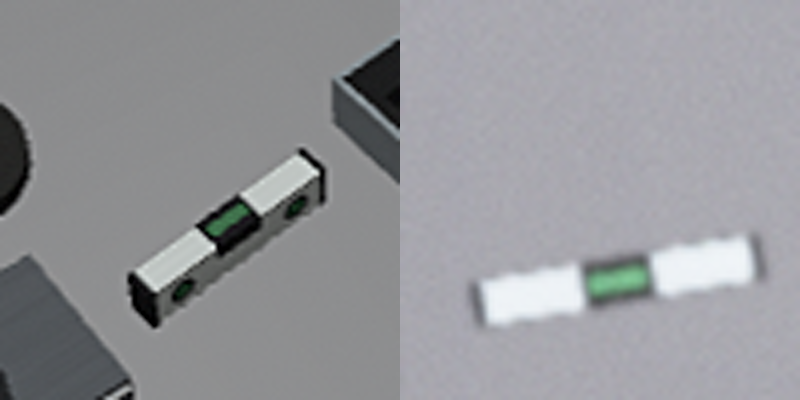

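View pics/top4.png

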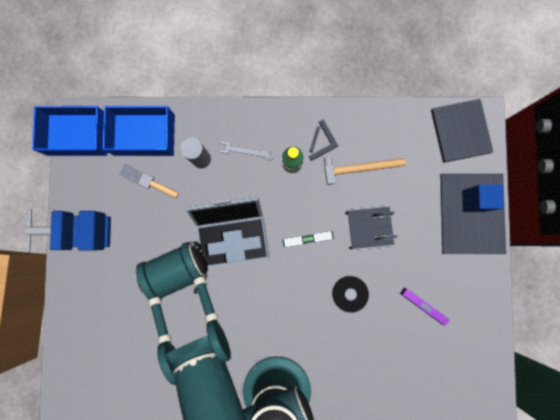

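Run:
```python
from h import *
np.set_printoptions(precision=4,suppress=True)
def run(tag,x0,x1,y0,y1):
    c=load(tag);p=c['pixels'].astype(int)[y0:y1,x0:x1]
    r,g,b=p[...,0],p[...,1],p[...,2]
    m=(((p.min(2)>200)|(g-r>35))*255).astype(np.uint8)
    m=cv2.morphologyEx(m,cv2.MORPH_CLOSE,np.ones((7,7)))
    cs,_=cv2.findContours(m,0,1);k=max(cs,key=cv2.contourArea)
    M=cv2.moments(m[...]) ; rc=cv2.minAreaRect(k); bx=cv2.boxPoints(rc)+[x0,y0]
    ctr=onz(c,rc[0][0]+x0,rc[0][1]+y0,.042)
    P=np.array([onz(c,u,v,.042) for u,v in bx]); 
    e=[P[1]-P[0],P[2]-P[1]]; e=max(e,key=np.linalg.norm); e=e*np.sign(e[1])
    print(tag,ctr,np.linalg.norm(e),np.degrees(np.arctan2(-e[0],e[1])),bx.round(1).tolist())
run('top4',275,340,225,255)
c=load('scene4')
z=lambda x,y:onz(c,210+(x+.5)/4-.5,170+(y+.5)/4-.5,.042)
A=np.array([z(130,275),z(160,297),z(300,150),z(325,175)]);e=A[2:].mean(0)-A[:2].mean(0)
print(A,A.mean(0),np.linalg.norm(e),np.degrees(np.arctan2(-e[0],e[1])))
c=load('top4')
z=lambda x,y:onz(c,270+(x+.5)/5.714-.5,190+(y+.5)/5.714-.5,.042)
A=np.array([z(473,282),z(483,327),z(760,236),z(765,278)]-np.array([0,0]));
z=lambda x,y:onz(c,270+(x-400+.5)/5.714-.5,190+(y+.5)/5.714-.5,.042)
A=np.array([z(473,282),z(483,327),z(757,234),z(766,278)])
e=-A[2:].mean(0)+A[:2].mean(0)
print(A,A.mean(0),np.linalg.norm(e),np.degrees(np.arctan2(-e[0],e[1])))
```

```text
top4 [ 0.4766 -0.0964] 0.1465455891277157 9.844626410240064 [[283.9, 238.7], [329.9, 230.8], [331.3, 238.6], [285.3, 246.5]]
[[ 0.4793 -0.1754]
 [ 0.5056 -0.1666]
 [ 0.4516 -0.0224]
 [ 0.4796 -0.0188]] [ 0.479  -0.0958] 0.15279606408064925 10.120538817915856
[[ 0.4756 -0.0173]
 [ 0.4509 -0.0228]
 [ 0.5021 -0.1732]
 [ 0.478  -0.178 ]] [ 0.4767 -0.0978] 0.15787377038816117 9.768837090954618
```

```bash
python3 -m jog '[[0,-40,0,0,50],[0,-100,0,0,50],[0,-160,0,0,50],[20,-210,0,0,50],[45,-255,0,0,50],[70,-290,0,1,50],[80,-304,0,1,50],[80,-304,0,1,50],[80,-304,0,1,50],[80,-304,0,1,50]]' 40
python3 - <<'E'
from h import *
print(bot.read_state()['tool_pos'])
E
```

```text
time: 9.2
tool_pos: [0.4765, -0.0949, 0.1992]
tcp_rot: [-1.285, 1.083, -1.082]
wrist_force: [-0.7, 1.0, -0.2]
width: 0.586
[ 0.47645743 -0.0948664   0.19915999]
```

```bash
python3 -m jog '[[0,-2,-30,0,50],[0,-2,-65,0,50],[0,-2,-100,0,50],[0,-2,-125,0,50],[0,-2,-145,0,50],[0,-2,-155,0,50],[0,-2,-158,0,50],[0,-2,-158,0,50],[0,-2,-158,0,50],[0,-2,-158,0,50]]' 40; python3 -m jog '[[0,0,0,0,20],[0,0,0,0,10],[0,0,0,0,10],[0,0,0,0,10],[0,0,0,0,10],[0,0,0,0,10],[0,0,0,0,10],[0,0,0,0,10],[0,0,0,0,10],[0,0,0,0,10]]' 40;python3 - <<'E'
from h import *
snap('scene','s5')
a=cv2.imread('pics/s5.png')[130:290,170:400]
cv2.imwrite('pics/s5z.png',cv2.resize(a,None,fx=3,fy=3,interpolation=2))
E
```

```text
time: 10.45
tool_pos: [0.4777, -0.0982, 0.042]
tcp_rot: [-1.284, 1.083, -1.085]
wrist_force: [-0.9, 0.3, 0.9]
width: 0.583
time: 11.7
tool_pos: [0.4775, -0.0982, 0.0416]
tcp_rot: [-1.284, 1.083, -1.084]
wrist_force: [-1.7, 0.8, 6.2]
width: 0.277
```

View pics/s5z.png

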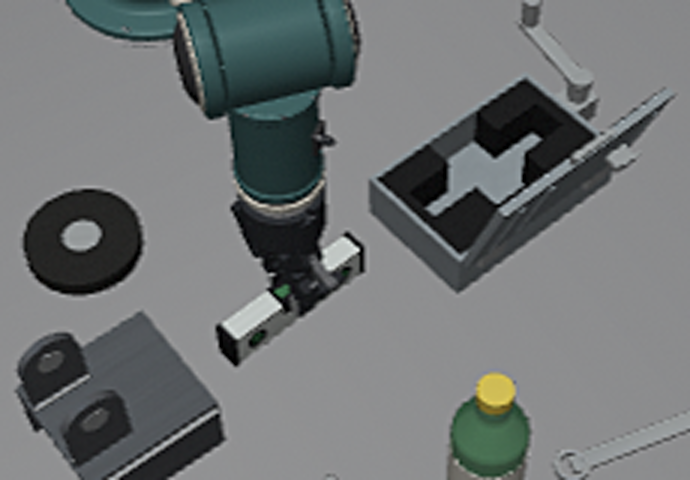

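```bash
python3 -m jog '[[0,0,10,0,10],[0,0,40,0,10],[0,0,80,0,10],[0,0,110,0,10],[0,0,110,0,10],[-4,40,110,-1,10],[-9,95,110,-2,10],[-14,150,110,-2,10],[-18,205,110,-2,10],[-20,235,110,-2,10]]' 40; python3 -m jog '[[0,0,0,0,10],[0,0,0,0,10],[0,0,-10,0,10],[0,0,-25,0,10],[0,0,-40,0,10],[0,0,-40,0,10],[0,0,-40,0,10],[0,0,-40,0,10],[0,0,-40,0,10],[0,0,-40,0,10]]' 40;python3 - <<'E'
from h import *
for n in('scene','top'):snap(n,n+'6')
a=cv2.imread('pics/scene6.png')[110:240,270:410]
b=cv2.imread('pics/top6.png')[180:280,170:290]
cv2.imwrite('pics/6z.png',np.hstack([cv2.resize(a,(420,390),interpolation=2),cv2.resize(b,(380,390),interpolation=2)]))
E
```

```text
time: 13.0
tool_pos: [0.455, 0.1389, 0.1489]
tcp_rot: [-1.273, 1.111, -1.107]
wrist_force: [0.2, -0.0, -2.0]
width: 0.273
time: 14.25
tool_pos: [0.4574, 0.137, 0.1117]
tcp_rot: [-1.269, 1.109, -1.11]
wrist_force: [-0.7, 0.4, -3.0]
width: 0.267
```

View pics/6z.png

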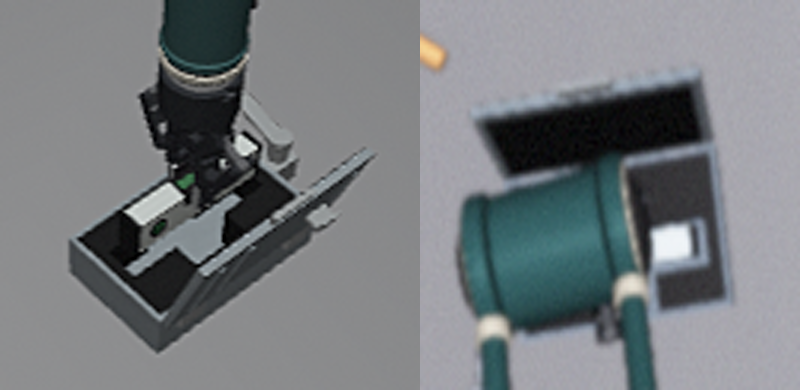

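Run:
```python
from h import *
a=cv2.imread('pics/top6.png')[215:275,230:280]
b=cv2.imread('pics/scene6.png')[160:215,290:345]
cv2.imwrite('pics/6y.png',np.hstack([cv2.resize(a,(500,600),interpolation=2)[:550],cv2.resize(b,(300,550),interpolation=2)][:1]))
```

```text
(no output)
```

View pics/6y.png

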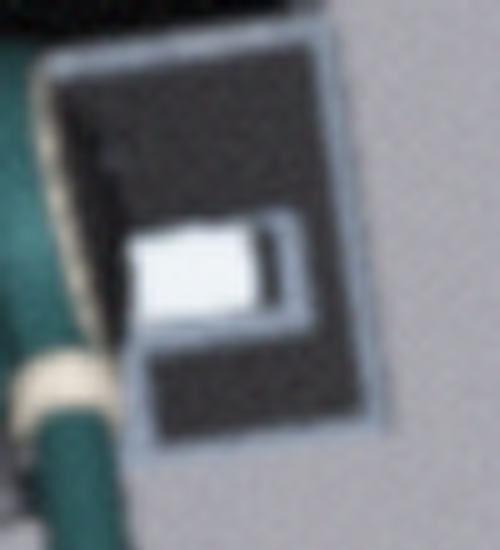

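Run:
```python
from h import *
np.set_printoptions(precision=4,suppress=True)
c=load('top6')
z=lambda x,y,h:onz(c,230+(x+.5)/10-.5,215+(y+.5)/10-.5,h)
print('level end cor',z(268,218,.112),z(282,305,.112),'edges at left',z(135,235,.112),z(140,320,.112))
print('pocket -y end .052',z(300,208,.052),z(316,328,.052),'lower edge', z(150,352,.052),'upper',z(150,228,.052), 'upper corner floor',z(290,210,.006))
print('rim BR',z(330,20,.055),'FR',z(387,425,.055))
```

```text
level end cor [0.4816 0.0599] [0.4557 0.0555] edges at left [0.4765 0.0995] [0.4512 0.0978]
pocket -y end .052 [0.4864 0.0538] [0.4491 0.0487] lower edge [0.4416 0.1003] upper [0.4801 0.1006] upper corner floor [0.4872 0.0597]
rim BR [0.545  0.0446] FR [0.4192 0.0263]
```

```bash
python3 -m jog '[[-1,0,-8,0,10],[-1,0,-18,0,10],[-1,0,-28,0,10],[-1,0,-38,0,10],[-1,0,-47,0,10],[-1,0,-54,0,10],[-1,0,-59,0,10],[-1,0,-62,0,10],[-1,0,-63,0,10],[-1,0,-63,0,10]]' 40;python3 - <<'E'
from h import *
for n in('scene','top'):snap(n,n+'7')
a=cv2.imread('pics/scene7.png')[110:240,270:410]
b=cv2.imread('pics/top7.png')[180:280,170:290]
cv2.imwrite('pics/7z.png',np.hstack([cv2.resize(a,(420,390),interpolation=2),cv2.resize(b,(380,390),interpolation=2)]))
E
```

```text
time: 15.6
tool_pos: [0.4563, 0.137, 0.0485]
tcp_rot: [-1.269, 1.11, -1.11]
wrist_force: [0.2, -0.3, -3.0]
width: 0.268
```

View pics/7z.png

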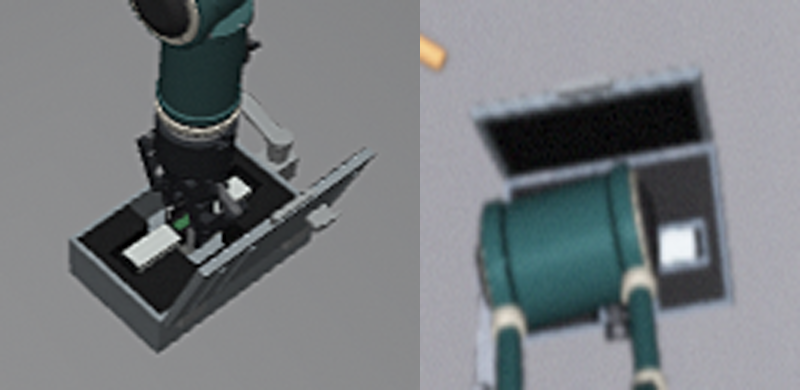

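```bash
python3 -m jog '[[0,0,-2,0,10],[0,0,-2,0,26],[0,0,-2,0,40],[0,0,-2,0,50],[0,0,-2,0,50],[0,0,-2,0,50],[0,0,-2,0,50],[0,0,20,0,50],[0,0,50,0,50],[0,0,90,0,50]]' 40;python3 -m jog '[[0,0,60,0,50],[-10,0,80,0,50],[-20,-40,80,0,50],[-20,-90,80,0,50],[-20,-140,80,0,50],[-20,-190,80,0,50],[-20,-240,80,0,30],[-20,-260,80,0,0],[-20,-260,80,0,0],[-20,-260,80,0,0]]'
python3 - <<'E'
from h import *
for n in('scene','top'):snap(n,n+'8')
a=cv2.imread('pics/scene8.png')[110:240,270:410]
b=cv2.imread('pics/top8.png')[180:280,170:290]
cv2.imwrite('pics/8z.png',np.hstack([cv2.resize(a,(420,390),interpolation=2),cv2.resize(b,(380,390),interpolation=2)]))
E
```

```text
time: 16.95
tool_pos: [0.4551, 0.1366, 0.1382]
tcp_rot: [-1.272, 1.111, -1.109]
wrist_force: [-0.3, -0.1, -0.4]
width: 0.584
time: 18.2
tool_pos: [0.436, -0.1225, 0.2181]
tcp_rot: [-1.269, 1.11, -1.109]
wrist_force: [0.4, 0.8, -0.0]
width: -0.002
```

View pics/8z.png

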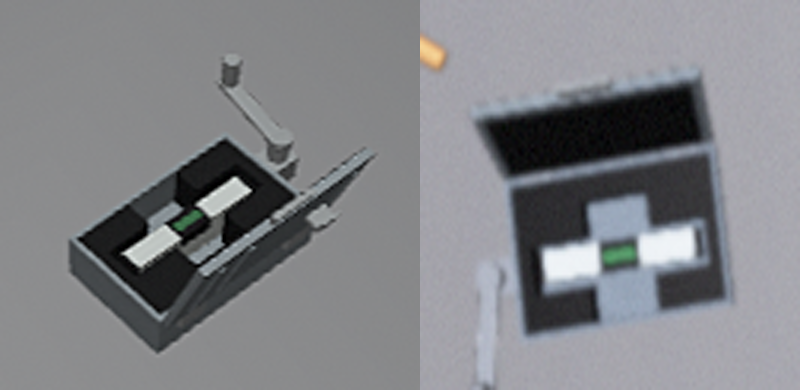

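View pics/top8.png

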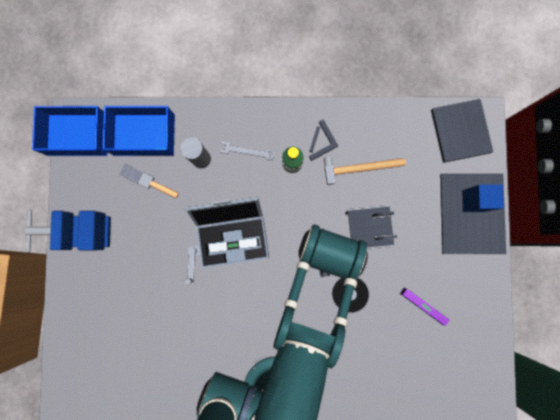

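```bash
cat >> h.py <<'E'
O=np.array([.4663,.1383]);YW=np.radians(7.8)
def w(x,y,z): # case mm -> world m
    c,s=np.cos(YW),np.sin(YW); return np.array([O[0]+(c*x-s*y)/1e3,O[1]+(s*x+c*y)/1e3,z/1e3])
E
python3 - <<'E'
from h import *
np.set_printoptions(precision=4,suppress=True)
t=load('top8')
print('obs top: L',180+40/6,190+108/6,'R',180+470/6,190+48/6)
s=load('scene8'); 
for th in(1.57,1.65,1.7,1.75,1.8,1.85,1.9):
    f=lambda c,y,e:np.round(proj(c,w(65-130*np.cos(th)+e*10*np.sin(th),y,55+130*np.sin(th)+e*10*np.cos(th))),1)
    print(th,'top',f(t,105,0),f(t,-105,0),f(t,105,1),f(t,-105,1),'scene',f(s,105,0),f(s,-105,0),f(s,105,1))
print('scene obs',270+375/3,110+150/3, 270+205/3,110+270/3)
for p in[(-65,-105,55),(-65,105,55),(65,-105,55)]: print(p,np.round(proj(t,w(*p)),1),np.round(proj(s,w(*p)),1))
c=s
print('spray',onz(t,293,154,.17),'can',onz(t,192,148,.16))
E
```

```text
obs top: L 186.66666666666666 208.0 R 258.3333333333333 198.0
1.57 top [187.2 223.2] [260.7 213.3] [186.8 219.8] [260.2 209.8] scene [381.8 148.8] [324.2 188.2] [384.5 150.9]
1.65 top [186.8 219.6] [260.2 209.7] [186.5 216.2] [259.8 206.2] scene [384.6 151.1] [326.9 190.7] [387.2 153.4]
1.7 top [186.6 217.4] [260.  207.4] [186.3 214. ] [259.5 204. ] scene [386.2 152.6] [328.6 192.4] [388.9 155.1]
1.75 top [186.4 215.2] [259.7 205.2] [186.2 211.8] [259.3 201.9] scene [387.9 154.2] [330.3 194.2] [390.5 156.8]
1.8 top [186.3 213. ] [259.4 203.1] [186.  209.7] [259.  199.8] scene [389.6 155.9] [332. 196.] [392.1 158.6]
1.85 top [186.1 210.9] [259.2 200.9] [186.  207.6] [258.8 197.7] scene [391.2 157.7] [333.6 198. ] [393.6 160.4]
1.9 top [186.  208.8] [258.9 198.9] [185.9 205.6] [258.6 195.8] scene [392.7 159.5] [335.2 199.9] [395.1 162.3]
scene obs 395.0 160.0 338.3333333333333 200.0
(-65, -105, 55) [268.5 258. ] [292.2 189. ]
(-65, 105, 55) [201.4 267.1] [345. 154.]
(65, -105, 55) [263.  216.6] [322.1 217.2]
spray [ 0.7182 -0.0487] can [0.7384 0.2467]
```

```bash
python3 -m jog '[[50,10,30,0,0],[100,20,40,0,0],[150,40,40,0,0],[184,80,40,0,0],[184,130,40,0,0],[184,180,40,0,0],[184,225,40,0,0],[184,241,20,0,0],[184,241,-20,0,0],[184,241,-48,0,0]]'
python3 - <<'E'
from h import *
for n in('scene','top'):snap(n,n+'9')
a=cv2.imread('pics/scene9.png')[60:240,270:470]
b=cv2.imread('pics/top9.png')[140:280,170:290]
cv2.imwrite('pics/9z.png',np.hstack([cv2.resize(a,(420,390),interpolation=2),cv2.resize(b,(340,390),interpolation=2)]))
E
```

```text
time: 19.55
tool_pos: [0.6184, 0.1183, 0.1671]
tcp_rot: [-1.273, 1.11, -1.108]
wrist_force: [-0.4, -0.5, -0.1]
width: 0.0
```

View pics/9z.png

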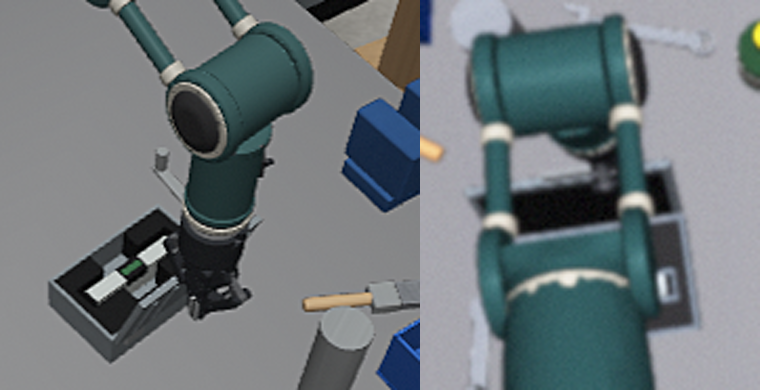

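```bash
python3 -m jog '[[-10,-1,0,0,0],[-20,-3,0,0,0],[-30,-4,0,0,0],[-39,-5,0,0,0],[-48,-6,0,0,0],[-57,-8,0,0,0],[-66,-9,0,0,0],[-74,-10,0,0,0],[-82,-11,0,0,0],[-89,-12,0,0,0]]'
python3 - <<'E'
from h import *
for n in('scene','top'):snap(n,n+'10')
a=cv2.imread('pics/scene10.png')[60:240,270:470]
b=cv2.imread('pics/top10.png')[140:280,170:290]
cv2.imwrite('pics/10z.png',np.hstack([cv2.resize(a,(420,390),interpolation=2),cv2.resize(b,(340,390),interpolation=2)]))
E
```

```text
time: 20.9
tool_pos: [0.5308, 0.1056, 0.1704]
tcp_rot: [-1.27, 1.109, -1.11]
wrist_force: [4.4, -1.2, -0.3]
width: 0.004
```

View pics/10z.png

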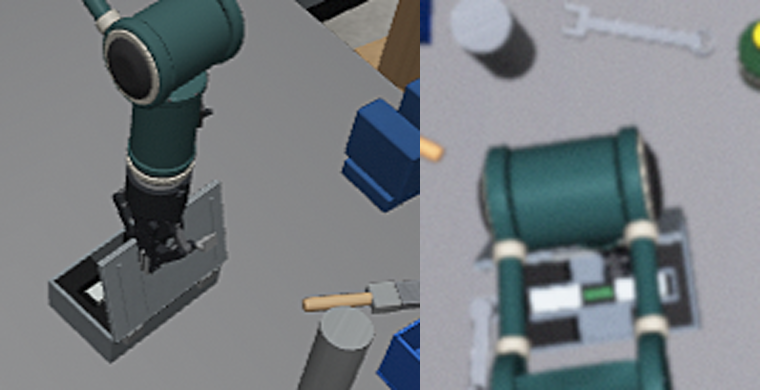

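```bash
python3 -m jog '[[-8,-1,0,0,0],[-16,-2,0,0,0],[-24,-3,0,0,0],[-32,-4,0,0,0],[-40,-5,0,0,0],[-48,-7,0,0,0],[-55,-8,0,0,0],[-60,-8,-3,0,0],[-65,-9,-9,0,0],[-69,-9,-16,0,0]]'; python3 -m jog '[[-2,0,-4,0,0],[-4,0,-8,0,0],[-6,-1,-13,0,0],[-8,-1,-18,0,0],[-10,-1,-23,0,0],[-12,-1,-28,0,0],[-13,-2,-33,0,0],[-15,-2,-38,0,0],[-16,-2,-42,0,0],[-16,-2,-42,0,0]]'
python3 - <<'E'
from h import *
for n in('scene','top'):snap(n,n+'11')
a=cv2.imread('pics/scene11.png')[60:240,270:470]
b=cv2.imread('pics/top11.png')[140:280,170:290]
cv2.imwrite('pics/11z.png',np.hstack([cv2.resize(a,(420,390),interpolation=2),cv2.resize(b,(340,390),interpolation=2)]))
E
```

```text
time: 22.25
tool_pos: [0.4612, 0.0968, 0.1538]
tcp_rot: [-1.271, 1.111, -1.109]
wrist_force: [-0.5, 1.5, 3.5]
width: 0.004
time: 23.5
tool_pos: [0.4458, 0.0949, 0.1116]
tcp_rot: [-1.27, 1.11, -1.109]
wrist_force: [1.4, 0.0, -0.5]
width: 0.001
```

View pics/11z.png

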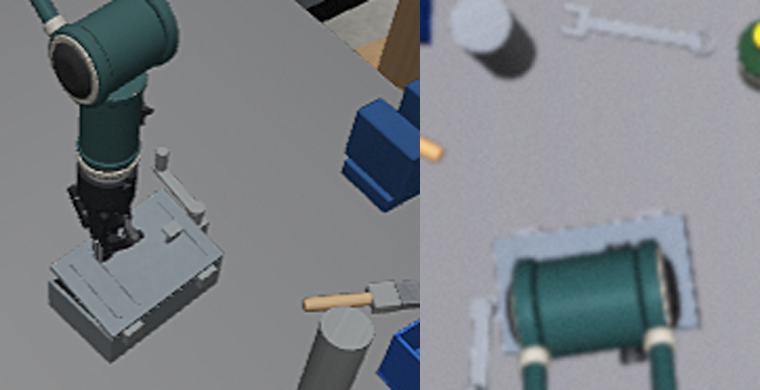

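```bash
python3 -m jog '[[-1,0,-4,0,0],[-1,0,-8,0,0],[-2,0,-11,0,0],[-2,0,-14,0,0],[-3,0,-17,0,0],[-3,0,-19,0,0],[-3,0,-21,0,0],[-3,0,-22,0,0],[-3,0,-23,0,0],[-3,0,-23,0,0]]'
```

```text
time: 24.85
tool_pos: [0.4429, 0.0949, 0.09]
tcp_rot: [-1.27, 1.11, -1.109]
wrist_force: [-3.7, -2.2, 10.1]
width: 0.002
```

```bash
python3 -m jog '[[0,0,-1,0,0],[0,0,-1,0,0],[0,0,-2,0,0],[0,0,-2,0,0],[0,0,-2,0,0],[0,0,-2,0,0],[0,0,-2,0,0],[0,0,-2,0,0],[0,0,-2,0,0],[0,0,-2,0,0]]'
```

```text
time: 26.1
tool_pos: [0.4431, 0.0949, 0.0898]
tcp_rot: [-1.271, 1.111, -1.109]
wrist_force: [-10.7, -2.8, 25.4]
width: -0.003
```

```bash
python3 -m jog '[[0,0,10,0,0],[0,0,40,0,0],[0,-40,80,-8,0],[0,-90,110,-18,0],[0,-140,110,-28,0],[0,-190,110,-38,0],[0,-220,110,-48,0],[0,-220,110,-58,20],[0,-220,110,-68,40],[0,-220,110,-78,50]]' 20
python3 - <<'E'
from h import *
np.set_printoptions(precision=4,suppress=True)
print(bot.read_state()['tool_pos'],bot.read_state()['q'])
for n in('scene','top'):snap(n,n+'12')
a=cv2.imread('pics/scene12.png')[110:230,280:400]
b=cv2.imread('pics/top12.png')[190:290,180:280]
cv2.imwrite('pics/12z.png',np.hstack([cv2.resize(a,(400,400),interpolation=2),cv2.resize(b,(400,400),interpolation=2)]))
print('pivot',w(-10,125,67),'knob end',w(-10,35,109))
s=load('scene12');t=load('top12')
for p in[(-65,-105,65),(-65,105,65),(65,-105,65),(65,105,65),(-10,125,75)]: print(p,np.round((proj(s,w(*p))-np.array([280,110]))*400/120,0),np.round((proj(t,w(*p))-np.array([180,190]))*4,0))
E
```

```text
time: 27.35
tool_pos: [0.4433, -0.1251, 0.197]
tcp_rot: [-0.346, 2.039, -2.038]
wrist_force: [0.2, 0.2, -0.3]
width: 0.585
[ 0.4433 -0.1251  0.197 ] [-0.3296 -0.1023  2.1111  0.0007  1.1324  0.9037]
pivot [0.4394 0.2608 0.067 ] knob end [0.4516 0.1716 0.109 ]
(-65, -105, 65) [ 41. 256.] [354. 272.]
(-65, 105, 65) [218. 139.] [ 83. 309.]
(65, -105, 65) [141. 350.] [331. 105.]
(65, 105, 65) [320. 224.] [ 63. 142.]
(-10, 125, 75) [277. 156.] [ 46. 242.]
```

View pics/12z.png

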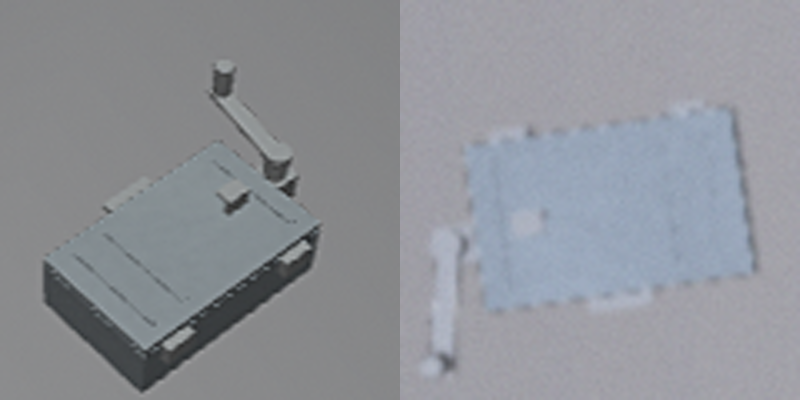

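```bash
python3 -m jog '[[0,45,0,-3,50],[0,100,0,-6,50],[-5,155,0,-10,50],[-20,210,0,-14,50],[-40,260,0,-18,50],[-65,310,0,-21,50],[-85,355,0,-23,50],[-96,390,0,-23,50],[-96,390,0,-23,50],[-96,390,0,-23,50]]' 20
python3 - <<'E'
from h import *
s=bot.read_state();print(s['tool_pos'],s['q'])
for n in('scene','top'):snap(n,n+'13')
a=cv2.imread('pics/scene13.png')[60:230,260:430]
b=cv2.imread('pics/top13.png')[190:330,140:280]
cv2.imwrite('pics/13z.png',np.hstack([cv2.resize(a,(400,400),interpolation=2),cv2.resize(b,(400,400),interpolation=2)]))
E
```

```text
time: 28.7
tool_pos: [0.3471, 0.2647, 0.1971]
tcp_rot: [-0.06, -2.193, 2.194]
wrist_force: [-0.1, -0.3, -0.6]
width: 0.585
[0.34706234 0.26472876 0.19706235] [ 5.94794865e-01 -1.52505257e-01  2.15483968e+00 -3.66199414e-04
  1.13966096e+00  2.22087097e+00]
```

View pics/13z.png

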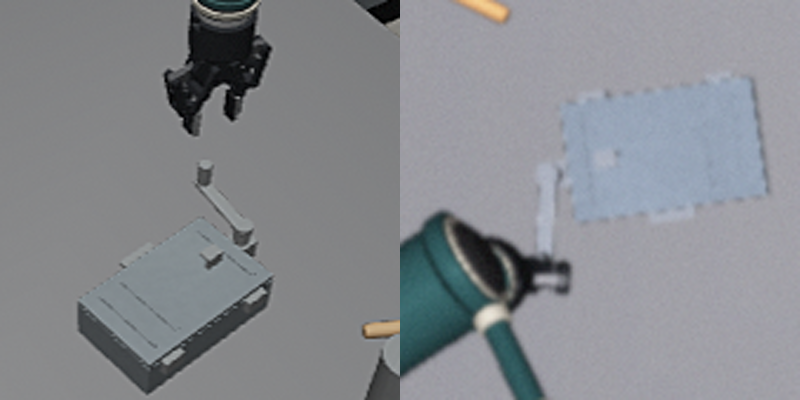

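```bash
python3 -m jog '[[0,0,-20,0,50],[0,0,-45,0,50],[0,0,-65,0,50],[0,0,-78,0,50],[0,0,-83,0,50],[0,0,-83,0,50],[0,0,-83,0,20],[0,0,-83,0,10],[0,0,-83,0,10],[0,0,-83,0,10]]' 20;python3 -m jog '[[0,0,0,0,8],[0,0,0,0,8],[0,0,0,0,8],[0,0,0,0,8],[0,0,0,0,8],[0,0,0,0,8],[0,0,0,0,8],[0,0,0,0,8],[0,0,0,0,8],[0,0,0,0,8]]' 20
python3 - <<'E'
from h import *
s=bot.read_state();print(s['tool_pos'],s['wrist_force'],s['width']*85)
k=s['tool_pos'][:2]; pv=w(-10,125,67)[:2]
v=k-pv; r=np.linalg.norm(v); print('r',r)
c,sn=np.cos(YW),np.sin(YW); vc=np.array([c*v[0]+sn*v[1],-sn*v[0]+c*v[1]]); a0=np.arctan2(-vc[0],-vc[1]); print('a0',a0)
for i in range(1,31):
    a=a0*(1-i/30); rr=r+(.090-r)*min(1,i/10)
    p=np.array([-10-1e3*rr*np.sin(a),125-1e3*rr*np.cos(a)]); q=w(p[0],p[1],0)[:2]
    print(i,round(a,2),np.round((q-k)*1e3,1),round(np.degrees(a0-a),1))
E
```

```text
time: 30.05
tool_pos: [0.3476, 0.2652, 0.115]
tcp_rot: [-0.064, -2.193, 2.192]
wrist_force: [-1.4, -1.4, 5.2]
width: 0.193
time: 31.3
tool_pos: [0.3476, 0.2652, 0.115]
tcp_rot: [-0.064, -2.193, 2.192]
wrist_force: [0.0, -1.0, 5.5]
width: 0.197
[0.34759603 0.26519658 0.11501176] [ 0.039571   -0.97625324  5.53854881] 16.757892336469876
r 0.09193788824767819
a0 1.754920343089231
1 1.7 [ 0.1 -5.4] 3.4
2 1.64 [  0.5 -10.7] 6.7
3 1.58 [  1.2 -16. ] 10.1
4 1.52 [  2.2 -21.3] 13.4
5 1.46 [  3.6 -26.4] 16.8
6 1.4 [  5.2 -31.5] 20.1
7 1.35 [  7.1 -36.4] 23.5
8 1.29 [  9.3 -41.3] 26.8
9 1.23 [ 11.8 -45.9] 30.2
10 1.17 [ 14.5 -50.4] 33.5
11 1.11 [ 17.3 -54.9] 36.9
12 1.05 [ 20.4 -59.2] 40.2
13 0.99 [ 23.7 -63.2] 43.6
14 0.94 [ 27.3 -67.1] 46.9
15 0.88 [ 31.1 -70.8] 50.3
16 0.82 [ 35.  -74.2] 53.6
17 0.76 [ 39.2 -77.4] 57.0
18 0.7 [ 43.6 -80.4] 60.3
19 0.64 [ 48.1 -83.1] 63.7
20 0.58 [ 52.8 -85.5] 67.0
21 0.53 [ 57.6 -87.6] 70.4
22 0.47 [ 62.5 -89.5] 73.7
23 0.41 [ 67.5 -91.1] 77.1
24 0.35 [ 72.6 -92.3] 80.4
25 0.29 [ 77.8 -93.3] 83.8
26 0.23 [ 83. -94.] 87.1
27 0.18 [ 88.3 -94.3] 90.5
28 0.12 [ 93.6 -94.4] 93.8
29 0.06 [ 98.8 -94.1] 97.2
30 0.0 [104.  -93.6] 100.5
```

```bash
python3 -m jog '[[0,-5,0,3,8],[1,-11,0,7,8],[1,-16,0,10,8],[2,-21,0,13,8],[4,-26,0,17,8],[5,-31,0,20,8],[7,-36,0,23,8],[9,-41,0,27,8],[12,-46,0,30,8],[14,-50,0,33,8]]' 20
python3 - <<'E'
from h import *
for n in('scene',):snap(n,n+'14')
a=cv2.imread('pics/scene14.png')[60:230,260:430]
cv2.imwrite('pics/14z.png',cv2.resize(a,(500,500),interpolation=2))
E
```

```text
time: 32.55
tool_pos: [0.36, 0.2149, 0.1149]
tcp_rot: [-0.516, 1.931, -1.93]
wrist_force: [-6.1, -1.8, 11.1]
width: 0.2
```

View pics/14z.png

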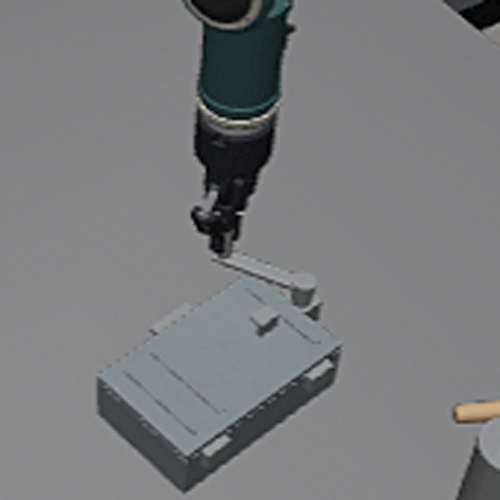

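```bash
python3 -m jog '[[1,-5,0,3,8],[5,-10,0,7,8],[8,-14,0,10,8],[12,-18,0,13,8],[15,-21,0,17,8],[19,-25,0,20,8],[23,-28,0,23,8],[28,-31,0,27,8],[32,-34,0,30,8],[37,-36,0,33,8]]' 20; python3 -m jog '[[5,-2,0,3,8],[10,-4,0,6,8],[15,-6,0,10,8],[20,-7,0,13,8],[25,-8,0,16,8],[30,-9,0,20,8],[35,-9,0,23,8],[40,-9,0,26,8],[45,-9,0,30,8],[49,-9,0,33,8]]' 20
python3 - <<'E'
from h import *
for n in('scene','top'):snap(n,n+'15')
a=cv2.imread('pics/scene15.png')[60:230,260:430]
b=cv2.imread('pics/top15.png')[190:290,180:280]
cv2.imwrite('pics/15z.png',np.hstack([cv2.resize(a,(400,400),interpolation=2),cv2.resize(b,(400,400),interpolation=2)]))
E
```

```text
time: 33.85
tool_pos: [0.3982, 0.1795, 0.115]
tcp_rot: [-0.945, 1.551, -1.549]
wrist_force: [-4.1, 0.9, 7.4]
width: 0.199
time: 35.1
tool_pos: [0.4479, 0.1708, 0.115]
tcp_rot: [-1.253, 1.135, -1.134]
wrist_force: [-0.9, 2.5, 4.7]
width: 0.197
```

View pics/15z.png

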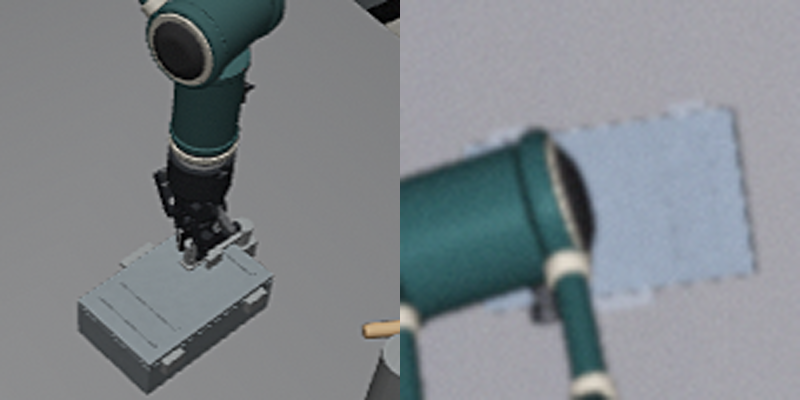

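```bash
python3 -m jog '[[1,0,0,0,8],[2,0,0,0,8],[3,0,0,0,8],[4,0,0,0,8],[5,0,0,0,8],[5,1,0,0,8],[6,1,0,0,8],[6,1,0,0,8],[6,1,0,0,8],[6,1,0,0,8]]' 20
```

```text
time: 36.45
tool_pos: [0.4511, 0.1711, 0.1148]
tcp_rot: [-1.257, 1.14, -1.134]
wrist_force: [-8.2, 1.8, 13.5]
width: 0.202
```

```bash
python3 -m jog '[[1,0,0,0,8],[2,0,0,0,8],[3,0,0,0,8],[3,0,0,0,8],[3,0,0,0,8],[3,0,0,0,8],[3,0,0,0,8],[3,0,0,0,8],[3,0,0,0,8],[3,0,0,0,8]]' 20; python3 -m jog '[[-1,0,0,0,8],[-3,0,0,0,10],[-5,0,0,0,20],[-5,0,0,0,35],[-5,0,0,0,45],[-5,0,0,0,45],[-5,0,0,0,45],[-5,0,20,0,45],[-5,0,60,0,45],[-5,0,100,0,45]]';python3 -m jog '[[0,0,20,0,45],[-20,-40,20,0,45],[-20,-90,20,0,45],[-20,-140,20,0,45],[-20,-190,20,0,45],[-20,-240,20,0,45],[-20,-290,20,0,45],[-20,-290,20,0,45],[-20,-290,20,0,45],[-20,-290,20,0,45]]'
python3 - <<'E'
from h import *
for n in('scene','top'):snap(n,n+'16')
a=cv2.imread('pics/scene16.png')[110:230,280:400]
b=cv2.imread('pics/top16.png')[190:290,180:280]
cv2.imwrite('pics/16z.png',np.hstack([cv2.resize(a,(400,400),interpolation=2),cv2.resize(b,(400,400),interpolation=2)]))
s,t=load('scene16'),load('top16')
for p in[(-10,35,109),(-10,125,75)]: print(p,np.round((proj(s,w(*p))-np.array([280,110]))*400/120,0),np.round((proj(t,w(*p))-np.array([180,190]))*4,0))
E
```

```text
time: 37.7
tool_pos: [0.4515, 0.171, 0.1146]
tcp_rot: [-1.262, 1.144, -1.132]
wrist_force: [-15.8, 1.6, 19.3]
width: 0.203
time: 38.95
tool_pos: [0.4508, 0.1708, 0.2149]
tcp_rot: [-1.255, 1.136, -1.136]
wrist_force: [0.1, 0.8, 0.3]
width: 0.528
time: 40.2
tool_pos: [0.4311, -0.118, 0.2341]
tcp_rot: [-1.255, 1.135, -1.134]
wrist_force: [0.3, 0.2, -0.1]
width: 0.524
(-10, 35, 109) [206. 180.] [156. 225.]
(-10, 125, 75) [277. 156.] [ 46. 242.]
```

View pics/16z.png

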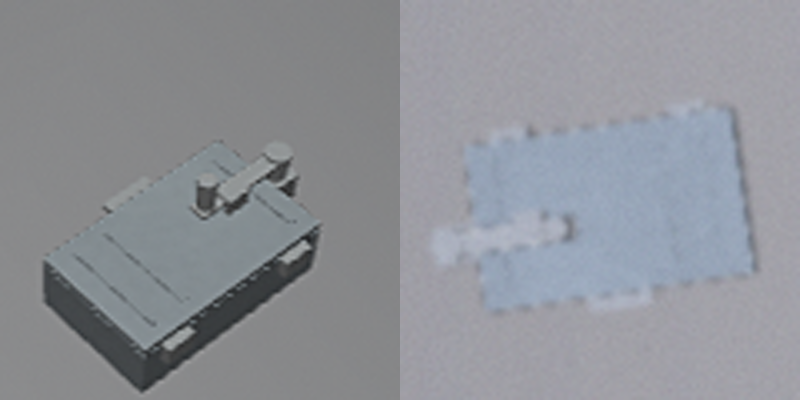

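View pics/top16.png

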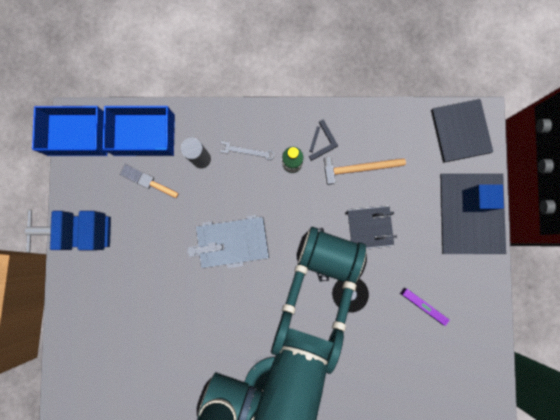

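```bash
python3 -c "
from workcell import bot
print(bot.finish_job())"
```

```text
the job is handed in; nothing more can be done
None
```

The job is done and handed in at about 40 s of the 72 s allowed; no verdict was reported back.

- **Level drawn out:** I gripped it by its free end, slid it about 130 mm out along its own axis and let go. The pictures put its middle about 0.19 m from the frame's centre, standing upright on the bench.
- **Level in the pocket:** I took it again by its middle, lifted it about 110 mm and lowered it into the pocket. After release, both views showed it upright in the pocket.
- **Lid:** I pushed it over with closed fingers and lowered it to flat. It stopped against the rim at up to 25 N of fingertip force, and its corners matched the predicted closed position in the camera views.
- **Keeper:** I gripped the knob and swung it round to a firm stop at about 16 N. In the last scene picture, the knob was within about a pixel of its computed home position.

In the last top picture the other tools and the purple look-alike appear where they started, by eye only. The arm finished clear of everything, with no force on the wrist.

No check failed. Two things I could not fully confirm:
- The level was hidden under the lid at the end, so its last check was just before closing.
- My first estimate of the keeper's swing radius was 1–2 mm off. It showed as a 6 N side force early in the swing, and I corrected for it.

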